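# Snap a pod lid home with the bench locking pliers

## Robot

A 6-joint arm with a two-finger parallel gripper is mounted at the origin on a cart in front of the work surface, level with it; the furniture and walls round the work are solid. World frame = base frame: x ahead of the robot, y to its left, z up, the work surface at z = 0. Lengths are in mm, angles in rad, forces in N, time in s.
With the tool pointing down it reaches from about 325 to 900 mm from the base axis. Payload 3.5 kg.
Tool frame: the origin (TCP) lies at the centre of the arm's flange, where the gripper is bolted on; the fingertips stand 173 mm ahead of it and the grasp point (between the pads) lies 155 mm ahead of it (r.grasp_offset is the distance from the TCP to the grasp point, in mm); z points along the fingers, y is the line along which they close (so a half turn about z gives the same grasp; the last joint's range is limited). The gripper opens to 85 mm and grips with 20 to 120 N. Pads are 22 mm wide; open, the fingers measure 114 mm over their backs; the gripper's body (76 mm by 85 mm) begins 54 mm behind the grasp point. The pads swing forward as they close: fully open they stand 13 mm farther back than shut.
Start: joints at [-1.406, 0.276, -0.026, 1.268, 0, 1.467], TCP at [165.369, -602.723, 404.713] pointing down, gripper open.
Joint ranges: [-3.12, 3.12], [-0.85, 1.88], [-1.08, 1.24], [-1.95, 2.15], [-1.57, 1.53], [-3.14, 3.14]. Speed limits (rad/s): [2.57, 2.57, 3.14, 3.14, 3.14, 3.14].

## Interface

Orientations are given as a rotation vector (axis times angle).
In Python, from plant import get_obs, optics, sign_off, finder, r gives the robot as it stands.
- The arm moves only by the tool carry_out, never from a script. Its argument "series" is one flat list of numbers, 7 for each row, row after row: the finger opening in m, from 0 to 0.0854, then the shift along the tool's x, y, z in m, then the turn, a rotation vector about the tool's x, y, z in degrees. In form: [hand, dx, dy, dz, wx, wy, wz, hand, dx, dy, dz, wx, wy, wz, ...]. A call has 1 to 12 rows; each row shifts and turns the commanded pose from where the row before left it, along the tool's axes as they then stand; what a row does not reach is not made up. A row lasts 1/12 s, in which the tool goes at most 41.7 mm and 7.16 degrees, less where a joint would pass 70% of its speed; a pose out of reach is approached as far as the arm can. A call is refused whole if a number of a shift passes 0.0417 or a number of a turn 7.16, either way. A call with a gripper value outside its range is refused whole. The fingers move at their own pace and stop on an object; the grip force is fixed at half the most. Time passes only in rows, so rows that do not move let the fingers close. It gives the time, the measured TCP pose, the force, the opening and the grip force at its end, in the units of the state.
- get_obs(): the state, without advancing time (a new reading comes with each control period).
- optics.camera(name): name is "scene" or "side" or "wrist"; returns a dict with "color" (420x560x3 uint8, red, green, blue), "range_z" (420x560 float32, mm along the optical axis (not along the pixel's ray), 0 where there is no reading), "camera_matrix" (3x3 intrinsics, pixels), "T" (4x4, takes a point from camera to world coordinates). Camera axes: x right, y down, z forward; pixel columns grow to the right and rows downward; lengths in mm; the calibration is good to about 2 mm. The wrist camera is an equidistant fisheye: a pixel r from the principal point sees the ray r / f radians off the axis. A picture is of the moment at which its call begins.
- sign_off(): hands the job in; it is judged then, once.
Trained networks look in the newest picture that a camera, given by its name, has taken for a name from the list of things; names that differ only in an ending like _2 or _b are one class to them, and where a whole thing is asked for, a point or a joint stands for the part that bears it (a point fixed in the world has none). Each returns a list of dicts, best first, with "confidence" (0 to 1); they miss things now and then, are a little off and sometimes report something else, mostly with a low value. They report only what shows in the picture. A call takes as long as a camera call. They do not tell look-alikes from the thing itself.
- finder.find_in(target, camera): "location" ([column, row] in pixels, amid what is visible of it).
- finder.trace(target, camera): "mask" (420x560 bool, what is visible of it) and "location" ([column, row] in pixels, amid what is visible of it).
- finder.pinpoint(target, camera): "location" ([column, row] in pixels: a listed point, or the origin of a listed thing).
The state is a dict: "clock": time; "joint_pos": joint angles; "dq": joint speeds; "tau": joint torques, N m; "position": TCP position; "tool_rot": TCP orientation; "contact_force": force on the tool from outside, world axes, zero at the start; "moment": the same for the moment, N m; "width": opening from 0.0 (shut) to 1.0 (fully open); "grasp_force": force on a finger pad.
Only numpy, scipy, OpenCV 4.12 (cv2) and the standard library are available. Lean on these libraries where they do the work, as an engineer would, in place of code of your own. Each camera call takes 0.05 s, during which the arm holds its last target. There are 200 camera calls.

## Task

The sample pod in the nest of the bench-mounted locking pliers still has its blue lid standing proud. Press the black upper handle all the way down until the pliers lock over centre and take your hand off, so that they hold the pod shut by themselves; then flick the red release lever down to free them. Finish with the pliers sprung open, the lid pressed home and the pod still standing in its nest, and leave the other things on the bench alone.

Things in the scene. Friction and masses are not known exactly. Their poses are not given: they have to be found in the camera images.
- pliers: Steel locking pliers bolted to the bench, fixed. Base plate 310 x 75 x 12 mm. Origin on the bench under the jaw hinge; +x toward the jaws, -x along the handles, z up; symmetric in y. In this frame (mm): base x -225 to 85; upper handle hinge x -59, z 68 (axis y); nest x 60; release lever hinge x -190, z 50; fixed lower handle x -40 to -200, top z 36. Highest point 140.
- handle (a joint): Upper handle, black grip, 22 mm wide, 136 mm long from its hinge. 0 = sprung open (free end raised), 0.485 rad = fully down, level and locked. Pressing it 115 mm from the hinge takes up to about 8 N; a spring returns it to 0 until it passes centre at about 0.43; beyond that it snaps to its stop and stays by itself. Damped hinge: press at 50 mm/s or slower.
- handle_top (a point): Point on top of the upper handle, on its centre line 115 mm from its hinge: the place to press. It moves with the handle, about 54 mm down along an arc (and about 16 mm away from the jaws); with the handle locked it lies at x -174, y 0, z 73 mm in the pliers' frame.
- release (a joint): Red release lever, 0 = at rest, level; grows to 0.45 rad as its paddle is pushed down (about 20 mm of travel, 3 to 6 N); springs back by itself. When the pliers are locked its nose lifts the handle back over centre (at about 0.3 rad, 14 mm down) and the handle then springs open.
- paddle (a point): Top centre of the red release lever's paddle, which is 34 mm long (along the pliers) and 30 mm wide and sticks out behind the handle end. At rest at x -237, y 0, z 55 mm in the pliers' frame, 42 mm beyond the end of the lowered handle.
- nest (a point): Centre of the floor of the round aluminium pod nest (inner diameter 45 mm, rim 6 mm above its floor), under the upper jaw.
- pod: Loose round white sample pod, 41 mm diameter, 100 g with lid, standing in the nest. Origin at the centre of its underside, z up.
- lid (a joint): Blue snap lid on the pod, 41 mm diameter, 6 mm thick, stiff to push (5 N): 0 = standing 5 mm proud, about 0.0054 m = fully home on the pod. The upper jaw pushes it home as the handle locks.
- driver_red: Loose red screwdriver, 160 mm, bystander.
- caliper: Loose digital caliper, 180 mm, bystander.
- tub: Loose clear plastic tub, 61 mm diameter, 26 mm high, bystander.
- vial_a: Loose sample vial with black cap, 58 mm tall, bystander.
- jar_white: Loose white jar, 60 mm tall, bystander.
Mind the look-alikes: they are no part of the job. Of the things shaped like the pod, the white one is meant.

How it is judged:
By the outcome, as a careful person would: the job done as asked, in the order asked, and still so for the second after the job is handed in, with the robot touching nothing.
It also fails if it takes over 34 s, if anything falls off the work surface, if the arm or the gripper's body presses on something with over 40 N, if the wrist force passes 120 N, or if a joint passes its speed limit or range.

## Working session

There is one attempt and no reset: what is moved stays moved. The work goes in short steps, Python scripts to look and compute and a tool call to move; the robot and the scene stay as the last step left them, time stands still between calls to the robot, and variables do not carry over. Pictures are saved under pics/ and viewed, at most 10 in all, crops included, and the job is handed in when it is done.

Besides the shell and the picture viewer there is one more tool, called as name(argument=value, ...) on one line, values as JSON. carry_out: Moves the arm, as the interface text tells. Its arguments: {"type":"object","properties":{"series":{"type":"array"}},"required":["series"]}

```bash
mkdir -p pics
cat > h.py <<'E'
import numpy as np,cv2
from plant import get_obs, optics, sign_off, finder, r
def px2w(c,u,v,z=None):
    K=c["camera_matrix"];T=c["T"]
    d=np.array([(u-K[0,2])/K[0,0],(v-K[1,2])/K[1,1],1])
    if z is None:
        w=c["range_z"][max(0,int(v)-2):int(v)+3,max(0,int(u)-2):int(u)+3]; w=w[w>0]
        return T[:3,:3]@(d*np.median(w))+T[:3,3]
    D=T[:3,:3]@d; return T[:3,3]+D*(z-T[2,3])/D[2]
E
python3 - <<'E'
from h import *
for n in ["scene","side"]:
    c=optics.camera(n); cv2.imwrite(f"pics/{n}1.png",c["color"][:,:,::-1])
    print(n,c["T"][:3,3].round())
    for t in ["handle_top","paddle","nest","pliers","pod"]:
        for d in finder.pinpoint(t,n)[:3]:
            u,v=d["location"]; 
            try: print(t,round(d["confidence"],2),np.round([u,v]),px2w(c,u,v).round(1))
            except Exception as e: print(t,u,v,e)
o=get_obs();print(o["clock"],o["position"],o["tool_rot"])
E
```

```text
scene [ 97. 408. 899.]
handle_top 0.7 [294. 235.] [493.6 -54.4 126.7]
paddle 0.79 [320. 239.] [ 475.  -130.1   55.7]
nest 0.6 [214. 310.] [521.  170.9  53.8]
pliers 0.9 [236. 303.] [515.2 114.8  21.4]
pod 0.67 [200. 280.] [624.1 130.8  18. ]
pod 0.65 [294. 174.] [ 701.5 -289.5   15. ]
pod 0.54 [174. 296.] [629.2 200.2  27.1]
side [  416. -1133.   848.]
handle_top 0.66 [227. 184.] [498.1  31.4  73.3]
paddle 0.52 [223. 225.] [ 469.7 -127.8   51.8]
nest 0.82 [237. 173.] [533.   86.   73.8]
pliers 0.88 [233. 191.] [515.8  46.6  38.5]
pod 0.64 [268. 176.] [635.7 126.   25.9]
pod 0.54 [269. 184.] [634.7  98.7  13.8]
pod 0.42 [235. 176.] [527.7  73.5  70.5]
0.6 [ 165.37847543 -602.74255756  404.75487041] [ 3.11336171e+00  4.19384647e-01 -1.97313073e-07]
```

View pics/scene1.png

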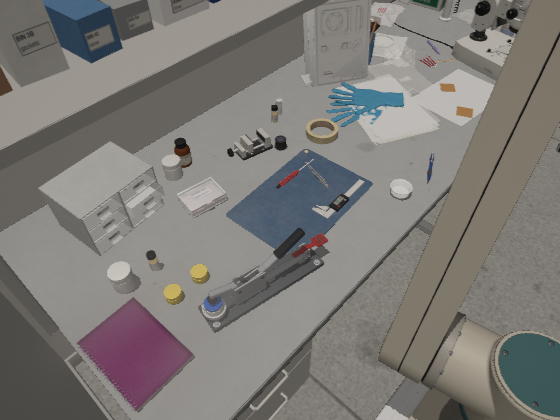

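View pics/side1.png

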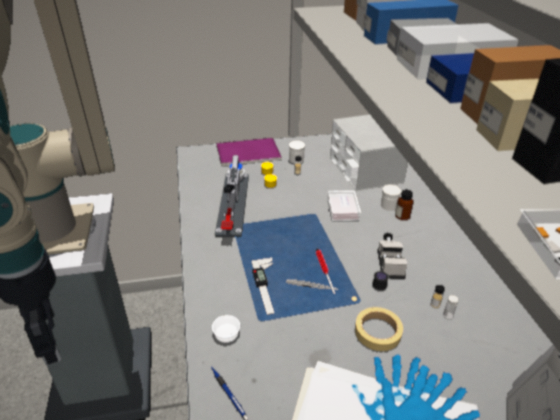

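The scene picture shows the pliers from the jaws at (213,308) to the red paddle at (320,239), with the black handle grip at about (290,242). The blue-lidded pod sits in the nest at (213,306). Things it could be taken for: the yellow pods at (199,273) and (174,294), and the white dish at (401,189). For the red paddle there is the red driver at (290,178). I choose the blue-lidded pod in the pliers, and the paddle at (320,239).

Run:
```python
from h import *
P=[];R=[];H=[]
for n in ["scene","side"]:
    c=optics.camera(n); 
    m=finder.trace("pliers",n)[0]["mask"].astype(np.uint8); m=cv2.dilate(m,np.ones((5,5)))
    K=c["camera_matrix"];T=c["T"]; v,u=np.nonzero((m>0)&(c["range_z"]>0)); z=c["range_z"][v,u]
    p=np.c_[(u-K[0,2])/K[0,0]*z,(v-K[1,2])/K[1,1]*z,z]@T[:3,:3].T+T[:3,3]
    col=c["color"][v,u].astype(int)
    b=p[(p[:,2]>8)&(p[:,2]<17)]
    red=p[(col[:,0]>120)&(col[:,1]<70)&(col[:,2]<70)]
    hd=p[(col.max(1)<60)&(p[:,2]>60)]
    lid=p[(col[:,2]>130)&(col[:,0]<90)]
    for nm,q in [("base",b),("red",red),("handle",hd),("lid",lid)]:
        if len(q)<5: print(n,nm,len(q));continue
        (cx,cy),s,a=cv2.minAreaRect(q[:,:2].astype(np.float32))
        print(n,nm,len(q),"rect",np.round([cx,cy,*s,a],1),"mean",q.mean(0).round(1),"z",np.percentile(q[:,2],[5,50,95]).round(1))
    if n=="scene":
        x=c["color"][210:340,180:350,::-1]; cv2.imwrite("pics/crop1.png",cv2.resize(x,None,fx=4.5,fy=4.5,interpolation=cv2.INTER_CUBIC))
```

```text
scene base 1830 rect [510.1  34.6 310.6  77.1  78.3] mean [494.2  34.4  12.6] z [ 9.7 12.6 15.4]
scene red 133 rect [ 481.2 -116.    55.2   28.2   77.1] mean [ 478.1 -119.    55.1] z [52.3 55.1 58.3]
scene handle 342 rect [493.9 -38.3  76.   20.9  78.3] mean [492.6 -36.4 115.8] z [ 98.3 115.6 133.3]
scene lid 26 rect [534.7 165.1  37.6  23.   28. ] mean [541.8 167.1  57.3] z [54.7 57.3 60.1]
side base 910 rect [523.7  89.5 436.2  74.8  78.4] mean [509.9   4.7  11.3] z [ 8.7 11.1 14.4]
side red 127 rect [ 479.8 -109.2   80.2   30.3   86.6] mean [ 479.9 -121.    52.4] z [41.8 53.4 56.8]
side handle 67 rect [499.1 -35.2  95.   19.1  78.6] mean [494.7 -63.5 122.8] z [103.4 125.8 133.4]
side lid 18 rect [5.360e+02 5.040e+01 3.030e+01 2.476e+02 2.000e-01] mean [541.7 131.8  49.2] z [ 2.2 54.9 56.3]
```

View pics/crop1.png

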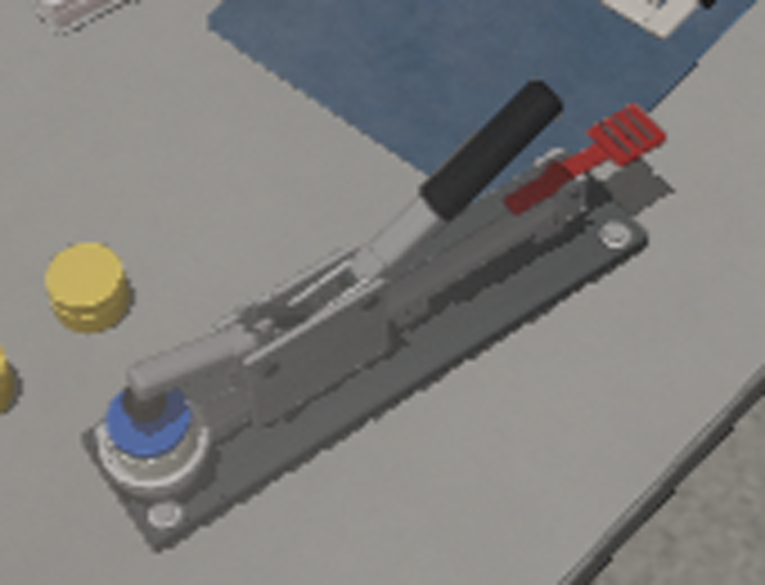

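The close crop confirms it: a white pod with a blue lid standing proud in the nest under the jaw (crop 148,420), the black handle raised (540,95), and the red paddle behind it (630,135). The two yellow pods stand apart. Next I check the tan post for clearance and plan the approach.

```bash
cat > plan.py <<'E'
from h import *
from scipy.spatial.transform import Rotation as Ro
A=np.deg2rad(78.3); ex=np.array([np.cos(A),np.sin(A),0]); O=np.array([524.3,103.1,0])
def tip2tcp(px,z,tilt=0,off=173):
    # tip at pliers x=px,height z; tilt deg: body leans to -x of pliers
    Rw=Ro.from_matrix(np.c_[ex,np.cross([0,0,-1],ex),[0,0,-1]])
    t=np.deg2rad(tilt); Rw=Ro.from_rotvec(-t*np.cross([0,0,1],ex))*Rw
    return O+px*ex+[0,0,z]-Rw.apply([0,0,off]),Rw
def delta(P,Rt):
    o=get_obs(); R0=Ro.from_rotvec(o["tool_rot"])
    print("clock",o["clock"],"pos",o["position"].round(1),"F",o["contact_force"].round(1))
    print("tool delta",R0.inv().apply(P-o["position"]).round(1),"turn",(R0.inv()*Rt).as_rotvec(degrees=True).round(2),"tool z",R0.apply([0,0,1]).round(3))
E
python3 - <<'E'
from plan import *
c=optics.camera("scene")
for u,v in [(520,50),(480,150),(430,270),(410,340),(450,380)]: print(u,v,px2w(c,u,v).round())
c=optics.camera("side")
for u,v in [(70,40),(95,130),(105,160)]: print(u,v,px2w(c,u,v).round())
P,R=tip2tcp(-158,170); print(P); delta(P,R)
# rows: 18, constant world velocity, rotation -63 about tool z in 9 deg steps
o=get_obs();N=18;R0=Ro.from_rotvec(o["tool_rot"]);rv=(R0.inv()*R).as_rotvec()
for i in range(N):
    Ri=R0*Ro.from_rotvec(rv*i/N); print((Ri.inv().apply((P-o["position"])/N)/1000).round(4),np.rad2deg(rv/N).round(2))
E
```

```text
520 50 [198. -37. 682.]
480 150 [189.  -7. 580.]
430 270 [176.  43. 415.]
410 340 [156.  77. 293.]
450 380 [ 85.  70. 255.]
70 40 [ 197. -123.  553.]
95 130 [191. -64. 326.]
105 160 [192. -39. 229.]
[492.25960733 -51.61720408 343.        ]
clock 0.9 pos [ 165.3 -602.7  404.7] F [0.9 0.2 0.6]
tool delta [ 461.1 -445.    61.7] turn [  0.     0.   -62.96] tool z [ 0. -0. -1.]
[ 0.0256 -0.0247  0.0034] [ 0.   0.  -3.5]
[ 0.0271 -0.0231  0.0034] [ 0.   0.  -3.5]
[ 0.0284 -0.0214  0.0034] [ 0.   0.  -3.5]
[ 0.0297 -0.0196  0.0034] [ 0.   0.  -3.5]
[ 0.0308 -0.0178  0.0034] [ 0.   0.  -3.5]
[ 0.0319 -0.0159  0.0034] [ 0.   0.  -3.5]
[ 0.0328 -0.0139  0.0034] [ 0.   0.  -3.5]
[ 0.0336 -0.0119  0.0034] [ 0.   0.  -3.5]
[ 0.0342 -0.0098  0.0034] [ 0.   0.  -3.5]
[ 0.0348 -0.0077  0.0034] [ 0.   0.  -3.5]
[ 0.0352 -0.0056  0.0034] [ 0.   0.  -3.5]
[ 0.0354 -0.0034  0.0034] [ 0.   0.  -3.5]
[ 0.0356 -0.0012  0.0034] [ 0.   0.  -3.5]
[0.0356 0.0009 0.0034] [ 0.   0.  -3.5]
[0.0355 0.0031 0.0034] [ 0.   0.  -3.5]
[0.0352 0.0053 0.0034] [ 0.   0.  -3.5]
[0.0348 0.0074 0.0034] [ 0.   0.  -3.5]
[0.0343 0.0095 0.0034] [ 0.   0.  -3.5]
```

Run:
```python
from h import *
for n in ["scene","side"]:
    c=optics.camera(n);K=c["camera_matrix"];T=c["T"];v,u=np.nonzero(c["range_z"]>0);z=c["range_z"][v,u]
    p=np.c_[(u-K[0,2])/K[0,0]*z,(v-K[1,2])/K[1,1]*z,z]@T[:3,:3].T+T[:3,3]
    m=(p[:,0]>100)&(p[:,0]<330)&(abs(p[:,1])<300)
    for h in range(0,900,75):
        q=p[m&(abs(p[:,2]-h)<15)]
        if len(q): print(n,h,len(q),"x",np.percentile(q[:,0],[2,50,98]).round(),"y",np.percentile(q[:,1],[2,50,98]).round(), "pix",np.round(np.median(np.c_[u,v][m&(abs(p[:,2]-h)<15)],0)))
    m2=(p[:,2]>250)&(p[:,0]>100)&(p[:,0]<330)&(abs(p[:,1])<300)
    im=c["color"].copy(); im[v[m2],u[m2]]=[255,0,255]
    cv2.imwrite(f"pics/post_{n}.png",im[:,:,::-1])
a=cv2.imread("pics/post_scene.png");b=cv2.imread("pics/post_side.png");cv2.imwrite("pics/post.png",cv2.resize(np.hstack([a,b]),(800,300)))
```

```text
scene 0 1285 x [101. 127. 149.] y [-15.  34.  90.] pix [404. 401.]
scene 225 448 x [102. 141. 184.] y [79. 91. 98.] pix [404. 371.]
scene 300 1452 x [101. 128. 185.] y [-6. 69. 82.] pix [431. 337.]
scene 375 1026 x [125. 156. 190.] y [43. 52. 60.] pix [433. 299.]
scene 450 1295 x [129. 161. 194.] y [20. 29. 38.] pix [454. 254.]
scene 525 1635 x [133. 164. 198.] y [-3.  6. 14.] pix [479. 202.]
scene 600 2145 x [136. 168. 202.] y [-25. -17.  -9.] pix [510. 140.]
scene 675 1939 x [157. 183. 206.] y [-44. -38. -31.] pix [533.  62.]
side 0 1517 x [101. 126. 150.] y [-162.  -33.  146.] pix [ 98. 232.]
side 225 447 x [102. 153. 206.] y [-48. -42. -17.] pix [ 89. 163.]
side 300 399 x [103. 167. 209.] y [-68. -58.  26.] pix [ 87. 138.]
side 375 378 x [147. 180. 212.] y [-88. -79. -43.] pix [ 84. 114.]
side 450 449 x [151. 184. 216.] y [-107.  -98.  -65.] pix [77. 85.]
side 525 529 x [154. 187. 219.] y [-126. -117.  -82.] pix [69. 53.]
side 600 648 x [157. 191. 222.] y [-144. -136. -105.] pix [59. 17.]
```

View pics/post.png

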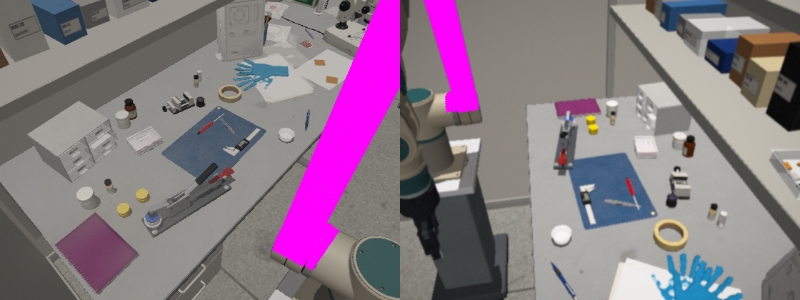

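The slanted "post" joins the shoulder cylinder, at about (330,240) in the left view. It is the robot's own upper arm, so the way is clear.

carry_out(series=[0, 0.0256, -0.0247, 0.0034, 0, 0, -3.5, 0, 0.0271, -0.0231, 0.0034, 0, 0, -3.5, 0, 0.0284, -0.0214, 0.0034, 0, 0, -3.5, 0, 0.0297, -0.0196, 0.0034, 0, 0, -3.5, 0, 0.0308, -0.0178, 0.0034, 0, 0, -3.5, 0, 0.0319, -0.0159, 0.0034, 0, 0, -3.5, 0, 0.0328, -0.0139, 0.0034, 0, 0, -3.5, 0, 0.0336, -0.0119, 0.0034, 0, 0, -3.5, 0, 0.0342, -0.0098, 0.0034, 0, 0, -3.5, 0, 0.0348, -0.0077, 0.0034, 0, 0, -3.5, 0, 0.0352, -0.0056, 0.0034, 0, 0, -3.5, 0, 0.0354, -0.0034, 0.0034, 0, 0, -3.5])

```text
clock: 2.0
position: [383.8, -233.7, 364.1]
tool_rot: [2.754, 1.511, 0.001]
contact_force: [0.2, -0.3, 0.3]
width: -0.001
grasp_force: 0.0
```

carry_out(series=[0, 0.0356, -0.0012, 0, 0, 0, -3.5, 0, 0.0356, 0.0009, 0, 0, 0, -3.5, 0, 0.0355, 0.0031, 0, 0, 0, -3.5, 0, 0.0352, 0.0053, 0, 0, 0, -3.5, 0, 0.0348, 0.0074, 0, 0, 0, -3.5, 0, 0.0343, 0.0095, 0, 0, 0, -3.5, 0, 0, 0, 0, 0, 0, 0, 0, 0, 0, 0, 0, 0, 0])

```text
clock: 2.67
position: [492.9, -50.1, 364.0]
tool_rot: [2.432, 1.988, -0.0]
contact_force: [-0.2, -0.4, 0.4]
width: -0.002
grasp_force: 0.0
```

Run:
```python
from plan import *
P,R=tip2tcp(-158,150); delta(P,R); print(get_obs()["width"])
x=optics.camera("scene")["color"]; y=optics.camera("side")["color"]
a=cv2.resize(x[120:340,180:400],(600,600)); cv2.imwrite("pics/app.png",a[:,:,::-1])
```

```text
clock 2.6667 pos [492.9 -50.1 364. ] F [-0.2 -0.4  0.4]
tool delta [-1.6 -0.3 41. ] turn [0.01 0.02 0.23] tool z [ 0. -0. -1.]
-0.002379764901821156
```

View pics/app.png

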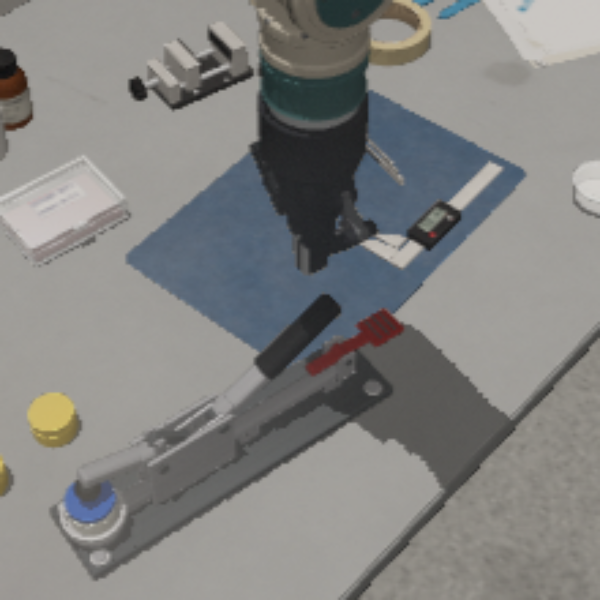

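The shut fingers hang in line with the raised handle, with the tips at about (310,260) above the grip end at (325,310). I descend and press at 48 mm/s.

carry_out(series=[0, -0.0016, 0, 0.015, 0, 0, 0, 0, 0, 0, 0.015, 0, 0, 0, 0, 0, 0, 0.011, 0, 0, 0, 0, 0, 0, 0.004, 0, 0, 0, 0, 0, 0, 0.004, 0, 0, 0, 0, 0, 0, 0.004, 0, 0, 0, 0, 0, 0, 0.004, 0, 0, 0, 0, 0, 0, 0.004, 0, 0, 0, 0, 0, 0, 0.004, 0, 0, 0, 0, -0.0015, 0, 0.004, 0, 0, 0, 0, -0.0015, 0, 0.004, 0, 0, 0, 0, -0.0015, 0, 0.004, 0, 0, 0])

```text
clock: 3.77
position: [491.6, -57.8, 287.4]
tool_rot: [2.434, 1.983, 0.001]
contact_force: [-1.1, -1.1, 5.4]
width: -0.003
grasp_force: 2.0
```

carry_out(series=[0, -0.0014, 0, 0.004, 0, 0, 0, 0, -0.0013, 0, 0.004, 0, 0, 0, 0, -0.0012, 0, 0.004, 0, 0, 0, 0, -0.0011, 0, 0.004, 0, 0, 0, 0, -0.001, 0, 0.004, 0, 0, 0, 0, -0.0009, 0, 0.004, 0, 0, 0, 0, -0.0008, 0, 0.004, 0, 0, 0, 0, -0.0007, 0, 0.004, 0, 0, 0, 0, -0.0006, 0, 0.004, 0, 0, 0, 0, -0.0005, 0, 0.003, 0, 0, 0, 0, 0, 0, 0, 0, 0, 0])

```text
clock: 4.68
position: [488.4, -66.5, 246.8]
tool_rot: [-2.434, -1.983, 0.002]
contact_force: [0.1, -0.0, -0.3]
width: -0.002
grasp_force: 0.0
```

carry_out(series=[0, 0, 0, 0.001, 0, 0, 0, 0, 0, 0, 0.001, 0, 0, 0, 0, 0, 0, 0.001, 0, 0, 0, 0, 0, 0, 0, 0, 0, 0])

```text
clock: 5.02
position: [488.8, -66.6, 246.3]
tool_rot: [-2.434, -1.984, 0.001]
contact_force: [-4.6, 1.4, 11.8]
width: -0.001
grasp_force: 6.0
```

carry_out(series=[0, 0, 0, -0.006, 0, 0, 0, 0, 0, 0, -0.01, 0, 0, 0, 0, 0, 0, -0.02, 0, 0, 0, 0, 0, 0, -0.025, 0, 0, 0, 0, 0, 0, -0.025, 0, 0, 0, 0, 0, 0, -0.015, 0, 0, 0, 0, 0, 0, 0, 0, 0, 0, 0, 0, 0, 0, 0, 0, 0])

```text
clock: 5.68
position: [489.6, -66.9, 347.2]
tool_rot: [2.434, 1.983, 0.003]
contact_force: [-0.0, 1.2, 0.5]
width: 0.0
grasp_force: 0.0
```

Run:
```python
from plan import *
P,R=tip2tcp(-242,100,15); print(P); delta(P,R)
x=optics.camera("scene")["color"]; 
for t in ["handle_top","paddle"]:
    d=finder.pinpoint(t,"scene")[0]; print(t,d)
a=cv2.resize(x[180:340,180:380],(750,600)); cv2.imwrite("pics/lock.png",a[:,:,::-1])
```

```text
[ 466.14553248 -177.71730188  267.10516795]
clock 5.6833 pos [489.6 -66.9 347.2] F [-0.   1.2  0.5]
tool delta [-113.3   -0.8   80.1] turn [ 0.16 15.01  0.07] tool z [ 0.003 -0.001 -1.   ]
handle_top {'location': [302.0, 247.5], 'confidence': 0.73}
paddle {'location': [323.3, 239.6], 'confidence': 0.44}
```

View pics/lock.png

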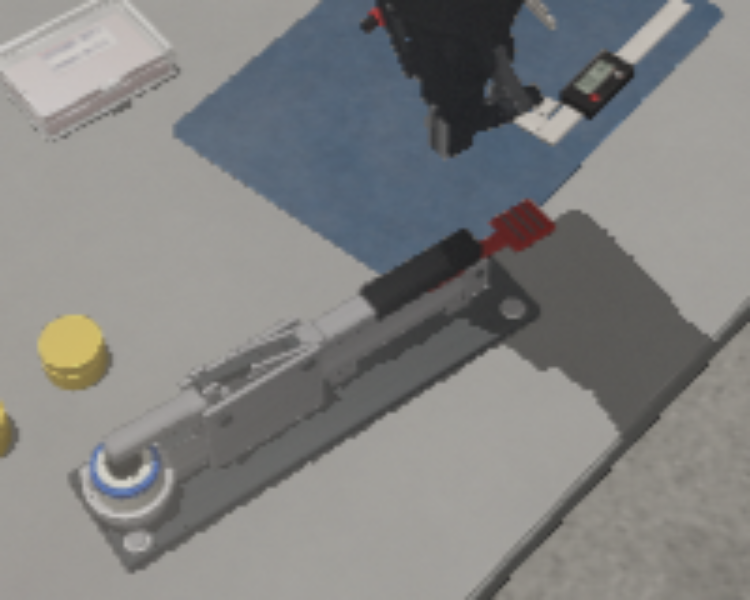

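The picture shows the pliers locked without the hand: the handle lies level at (420,270) and the jaw is pressed on the lid at (125,460). The paddle is free at (523,225). Next I move over the paddle with the gripper leaning away from the handle.

carry_out(series=[0, -0.035, 0, 0, 0, 5, 0, 0, -0.035, 0, 0, 0, 5, 0, 0, -0.025, 0, 0, 0, 5, 0, 0, 0, 0, 0.03, 0, 0, 0, 0, 0, 0, 0.03, 0, 0, 0, 0, 0, 0, 0, 0, 0, 0])

```text
clock: 6.33
position: [469.7, -142.8, 274.4]
tool_rot: [-2.29, -1.86, -0.293]
contact_force: [-2.2, 0.7, -0.1]
width: 0.001
grasp_force: 0.0
```

Run:
```python
from plan import *
P,R=tip2tcp(-232,64,15); print(P); delta(P,R)
```

```text
[ 468.17340543 -167.92507378  231.10516795]
clock 6.3333 pos [ 469.7 -142.8  274.4] F [-2.2  0.7 -0.1]
tool delta [-35.4   4.2  35.2] turn [-0.69 -0.19 -0.2 ] tool z [ 0.041  0.259 -0.965]
```

carry_out(series=[0, -0.018, 0.002, 0, 0, 0, 0, 0, -0.018, 0.002, 0, 0, 0, 0, 0, 0, 0, 0.015, 0, 0, 0, 0, 0, 0, 0.012, 0, 0, 0, 0, 0, 0, 0.008, 0, 0, 0, 0, -0.001, 0, 0.0039, 0, 0, 0, 0, -0.001, 0, 0.0039, 0, 0, 0, 0, -0.001, 0, 0.0039, 0, 0, 0, 0, 0, 0, 0, 0, 0, 0])

```text
clock: 7.08
position: [471.8, -169.8, 225.1]
tool_rot: [-2.295, -1.87, -0.302]
contact_force: [-1.4, -0.1, 0.4]
width: 0.001
grasp_force: 0.0
```

Run:
```python
from plan import *
P,R=tip2tcp(-232,38,15); print(P); delta(P,R)
x=optics.camera("scene")["color"]; 
a=cv2.resize(x[180:340,180:380],(750,600)); cv2.imwrite("pics/pad.png",a[:,:,::-1])
```

```text
[ 468.17340543 -167.92507378  205.10516795]
clock 7.0833 pos [ 471.8 -169.8  225.1] F [-1.4 -0.1  0.4]
tool delta [-4.1 -3.9 19.6] turn [-0.05 -0.    0.06] tool z [ 0.052  0.254 -0.966]
```

View pics/pad.png

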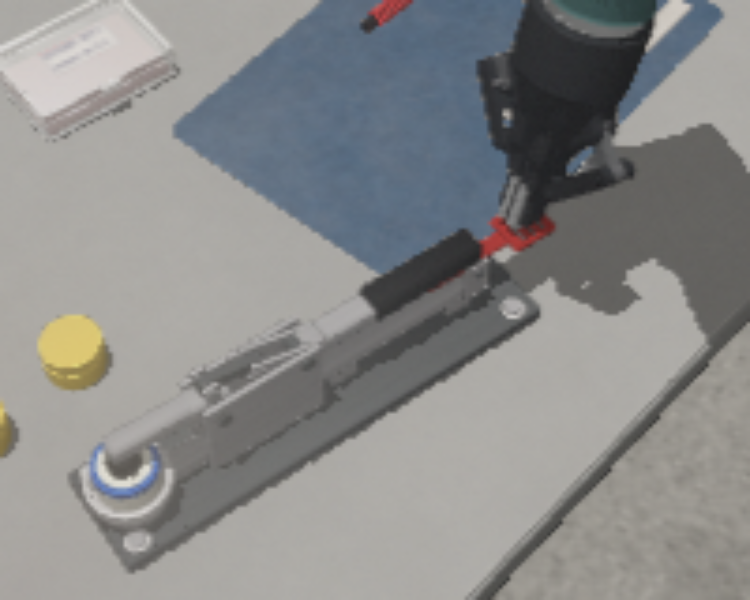

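The fingertips stand right over the red paddle at (520,225), clear of the handle end at (475,245). I push it down about 21 mm.

carry_out(series=[0, -0.001, -0.003, 0.003, 0, 0, 0, 0, -0.001, 0, 0.0039, 0, 0, 0, 0, -0.001, 0, 0.0039, 0, 0, 0, 0, -0.001, 0, 0.0039, 0, 0, 0, 0, -0.001, 0, 0.0039, 0, 0, 0, 0, 0, 0, 0.002, 0, 0, 0, 0, 0, 0, 0, 0, 0, 0, 0, 0, 0, 0, 0, 0, 0])

```text
clock: 7.8
position: [469.8, -169.0, 204.8]
tool_rot: [-2.296, -1.871, -0.306]
contact_force: [1.2, -0.1, 6.8]
width: -0.001
grasp_force: 2.9
```

Run:
```python
from plan import *
P,R=tip2tcp(-232,38,15); print(P); delta(P,R)
x=optics.camera("scene")["color"]; 
a=cv2.resize(x[180:340,180:380],(750,600)); cv2.imwrite("pics/rel.png",a[:,:,::-1])
```

```text
[ 468.17340543 -167.92507378  205.10516795]
clock 7.8 pos [ 469.8 -169.   204.8] F [ 1.2 -0.1  6.8]
tool delta [ 0.8 -1.8 -0.2] turn [ 0.1  -0.08  0.07] tool z [ 0.055  0.254 -0.966]
```

View pics/rel.png

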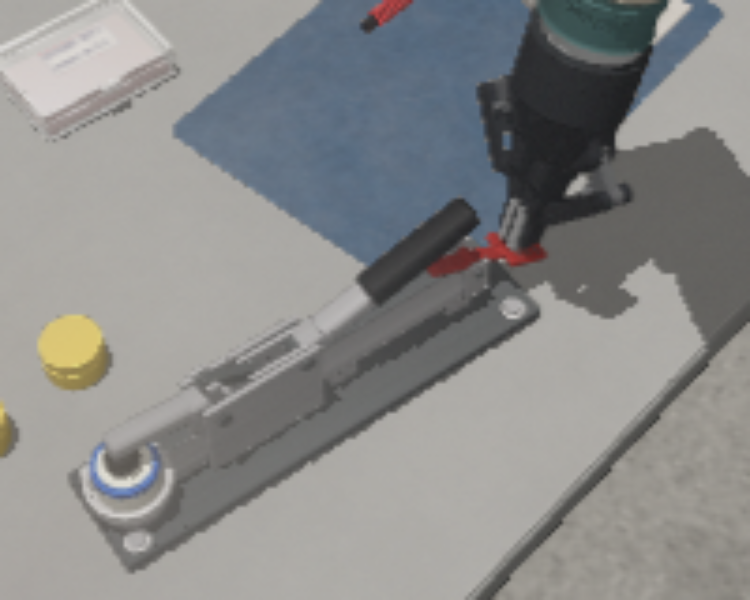

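The paddle is down at (515,250) and the handle is rising at (460,215). I hold, then withdraw along the leaning tool axis, away from the handle.

carry_out(series=[0, 0, 0, 0, 0, 0, 0, 0, 0, 0, 0, 0, 0, 0, 0, 0, 0, 0, 0, 0, 0, 0, 0, 0, 0, 0, 0, 0, 0, 0, 0, 0, 0, 0, 0, 0, 0, 0, 0, 0, 0, 0, 0, 0, 0, -0.005, 0, 0, 0, 0, 0, 0, -0.015, 0, 0, 0, 0, 0, 0, -0.03, 0, 0, 0, 0, 0, 0, -0.035, 0, 0, 0, 0, 0, 0, -0.03, 0, 0, 0, 0, 0, 0, 0, 0, 0, 0])

```text
clock: 8.85
position: [464.7, -200.2, 320.6]
tool_rot: [-2.303, -1.876, -0.306]
contact_force: [0.5, -1.2, -0.0]
width: -0.001
grasp_force: 0.0
```

Run:
```python
from plan import *
o=get_obs();print(o["clock"],o["contact_force"].round(1))
c=optics.camera("scene");x=c["color"]
d=finder.pinpoint("handle_top","scene")[0];print(d,px2w(c,*d["location"]).round(1))
a=cv2.resize(x[180:340,180:380],(750,600)); cv2.imwrite("pics/end.png",a[:,:,::-1])
```

```text
8.85 [ 0.5 -1.2 -0. ]
{'location': [294.4, 235.3], 'confidence': 0.67} [492.5 -54.1 126.5]
```

View pics/end.png

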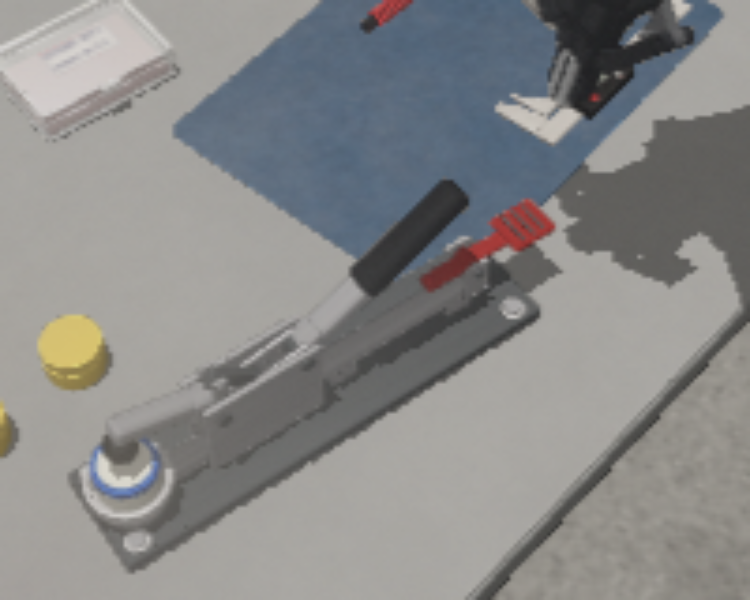

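The pliers are open again, with the handle at its starting height (z 126.5) and the paddle sprung back. The pod now shows a blue ring round a white centre at (125,465), so I check the lid height.

Run:
```python
from plan import *
c=optics.camera("scene");K=c["camera_matrix"];T=c["T"]
v,u=np.nonzero(c["range_z"]>0);z=c["range_z"][v,u]
p=np.c_[(u-K[0,2])/K[0,0]*z,(v-K[1,2])/K[1,1]*z,z]@T[:3,:3].T+T[:3,3]
col=c["color"][v,u].astype(int); n=O+60*ex; near=np.hypot(*(p[:,:2]-n[:2]).T)<24
b=near&(col[:,2]-col[:,0]>50); w=near&(col.min(1)>170)
for nm,m in [("blue",b),("white",w)]:
    print(nm,m.sum(),p[m].mean(0).round(1),np.percentile(p[m,2],[10,50,90]).round(1))
print(n)
k=near&(p[:,2]>35)
print(np.c_[u,v,p[:,2].round(),col][k][::6].astype(int).tolist())
```

```text
blue 42 [531.1 169.8  52.5] [50.2 52.6 54.4]
white 83 [531.5 169.8  45.6] [35.4 50.8 53.9]
[536.46723772 161.85336864   0.        ]
[[216, 288, 90, 153, 150, 146], [216, 289, 91, 159, 157, 154], [212, 290, 95, 155, 153, 151], [218, 290, 88, 163, 160, 157], [212, 291, 93, 160, 157, 154], [218, 291, 91, 163, 160, 158], [210, 292, 95, 163, 160, 158], [216, 292, 92, 162, 160, 157], [208, 293, 91, 146, 144, 141], [214, 293, 93, 162, 159, 157], [220, 293, 87, 128, 124, 122], [212, 294, 93, 160, 157, 155], [218, 294, 88, 124, 121, 118], [210, 295, 90, 155, 152, 150], [216, 295, 86, 120, 117, 113], [208, 296, 73, 92, 90, 85], [214, 296, 87, 119, 116, 113], [208, 297, 71, 89, 86, 81], [214, 297, 84, 115, 112, 109], [207, 298, 75, 94, 92, 91], [213, 298, 80, 107, 104, 101], [220, 298, 52, 129, 135, 147], [211, 299, 78, 97, 95, 90], [217, 299, 52, 142, 138, 130], [207, 300, 75, 112, 116, 124], [213, 300, 76, 92, 89, 83], [219, 300, 52, 150, 146, 137], [207, 301, 73, 175, 172, 162], [213, 301, 73, 92, 89, 83], [219, 301, 53, 149, 146, 137], [206, 302, 52, 208, 207, 202], [212, 302, 73, 92, 88, 8
[... 602 characters left out ...]
 51, 217, 215, 204], [216, 308, 52, 216, 214, 204], [222, 308, 37, 126, 124, 118], [208, 309, 54, 123, 132, 153], [214, 309, 54, 216, 214, 204], [220, 309, 45, 104, 107, 114], [207, 310, 50, 101, 125, 179], [213, 310, 53, 124, 146, 184], [219, 310, 45, 107, 110, 119], [207, 311, 47, 107, 111, 120], [213, 311, 53, 102, 128, 185], [219, 311, 44, 134, 132, 125], [207, 312, 44, 150, 146, 138], [213, 312, 51, 91, 95, 119], [219, 312, 39, 141, 138, 130], [209, 313, 45, 151, 147, 140], [215, 313, 43, 149, 145, 137], [205, 314, 36, 196, 193, 190], [212, 314, 40, 153, 148, 141], [218, 314, 36, 143, 139, 132], [213, 315, 38, 148, 144, 136], [210, 316, 36, 165, 162, 159], [212, 317, 37, 210, 207, 203]]
```

The lid top has dropped from about 57.3 to 52.5 mm, so it is home and the pod is standing.

```bash
python3 -c "
from h import *
print(sign_off())"
```

```text
the job is handed in; nothing more can be done
None
```

Done and handed in at about 9 s on the robot's clock: the pliers locked by themselves, the release lever then freed them, and they finished sprung open with the lid about 5 mm lower (home) and the pod standing in its nest; the arm made no contact with the other bench items.

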